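# Pack the bead tubs into the lampworker's caddy

### The job

Pack the four bead tubs, the ones with a round disc on the lid, into the steel caddy: each dark-lidded tub goes in the middle of the bay whose mat has its colour, set square with its long sides parallel to the divider, and the white-lidded tub of the same colour is stacked on it with all four feet down in the recesses of the lid. Leave the two tubs with a bar on the lid (rod cuttings) and the green glass bell standing where they are.

Things in the scene. Friction and masses are not known exactly. Their poses are not given: they have to be found in the camera images.
- caddy: Steel tray fixed to the bench, 108 mm along x, 188 along y; walls and divider 4 thick, tops 19 above the bench, inner floor 4 above it. The divider runs along x between two bays, each 100 (x) by 88 (y), centred at y = +-46. A wire lug, 17 high, at each y end reaches to y = +-115. Origin: centre of the underside, on the bench.
- blue_mat: Blue rigid mat fixed on the floor of one caddy bay (which one changes), 98 x 86 x 2 mm, nearly filling the bay. Origin: centre of its underside = the bay's centre, 4 mm above the bench; its top is 6 mm above the bench. Axes as the caddy's.
- amber_mat: Amber (orange-yellow) rigid mat fixed on the floor of the other bay, otherwise as the blue mat.
- blue_base: Closed tub 62 mm high, dark near-black lid, grey body, 0.15-0.31 kg; blue band round it and blue round disc 34 mm across on the lid. 72 mm along x, 52 along y (grip here), plumb sides. Domed feet 10 across, 6 high at x +-25.5, y +-15.5; 15 mm square lid recesses, 5 deep, above them. A tub seated in them has its origin 57 mm above this one's. Origin: centre of underside, at the feet's soles.
- amber_base: Closed tub 62 mm high, dark near-black lid, grey body, 0.15-0.31 kg; amber (orange-yellow) band round it and amber (orange-yellow) round disc 34 mm across on the lid. Same outline (72 mm along x, 52 along y), feet, lid recesses and origin as blue_base. A tub seated in its recesses has its origin 57 mm above this one's.
- blue_top: Closed tub 46 mm high, white lid, white body, 0.10-0.20 kg; blue band round it and blue round disc 34 mm across on the lid. Same outline (72 mm along x, 52 along y), feet, lid recesses and origin as blue_base. 
- amber_top: Closed tub 46 mm high, white lid, white body, 0.10-0.20 kg; amber (orange-yellow) band round it and amber (orange-yellow) round disc 34 mm across on the lid. Same outline (72 mm along x, 52 along y), feet, lid recesses and origin as blue_base. 
- blue_rods: Look-alike that stays. Closed tub 62 mm high, dark near-black lid, grey body, 0.15-0.31 kg; blue band round it and blue straight bar 10 x 48 mm along its y on the lid. Same outline (72 mm along x, 52 along y), feet, lid recesses and origin as blue_base. 
- amber_rods: Look-alike that stays. Closed tub 46 mm high, white lid, white body, 0.10-0.20 kg; amber (orange-yellow) band round it and amber (orange-yellow) straight bar 10 x 48 mm along its y on the lid. Same outline (72 mm along x, 52 along y), feet, lid recesses and origin as blue_base. 
- glass_bell: Finished green glass ornament, a bell shape standing upright, 60 mm across its foot, 80 mm high, loose. Origin: centre of its underside. To be left alone.

How it is judged:
At the end, for the whole second after the job is handed in: Dark tubs on their mats: within 15 mm of centre, 0.25 rad of the divider. White tubs seated in the lids of their colour: 4.5 mm sideways, 57 +-2.5 mm up, 0.15 rad. All upright (0.06 rad) and at rest. Bar-marked tubs and bell upright (0.1 rad), moved under 20 mm (horizontal distance between blue_base and blue_mat below 0.015 m and z of blue_base in the frame of blue_mat between -0.001 and 0.005 m and angle between the x axis of each of blue_base, amber_base and the x axis of caddy, either way round below 0.25 rad and angle between each of blue_base, blue_top, amber_base, amber_top's own z axis and vertical below 0.06 rad and x of blue_top in the frame of blue_base between -0.0045 and 0.0045 m and y of blue_top in the frame of blue_base between -0.0045 and 0.0045 m and z of blue_top in the frame of blue_base between 0.0545 and 0.0595 m and angle between the x axis of blue_top and the x axis of blue_base, either way round below 0.15 rad and linear speed of each of blue_base, blue_top, amber_base, amber_top below 0.02 m/s and angular speed of each of blue_base, blue_top, amber_base, amber_top below 0.2 rad/s and horizontal distance between amber_base and amber_mat below 0.015 m and z of amber_base in the frame of amber_mat between -0.001 and 0.005 m and x of amber_top in the frame of amber_base between -0.0045 and 0.0045 m and y of amber_top in the frame of amber_base between -0.0045 and 0.0045 m and z of amber_top in the frame of amber_base between 0.0545 and 0.0595 m and angle between the x axis of amber_top and the x axis of amber_base, either way round below 0.15 rad and distance of each of blue_rods, amber_rods, glass_bell from where it was at the start of the episode below 0.02 m and angle between each of blue_rods, amber_rods, glass_bell's own z axis and vertical below 0.1 rad); the robot touches nothing.
It fails at once if a bar-marked tub or the glass bell is shifted by more than 20 mm or tipped (distance of any of blue_rods, amber_rods, glass_bell from where it was at the start of the episode above 0.02 m or angle between any of blue_rods, amber_rods, glass_bell's own z axis and vertical above 0.3 rad).
It also fails if it takes over 128 s, if anything falls off the work surface, if the arm or the gripper's body presses on something with over 40 N, if the wrist force passes 120 N, or if a joint passes its speed limit or range.

### The arm

A 6-joint arm with a two-finger parallel gripper is mounted at the origin on the work surface. World frame = base frame: x ahead of the robot, y to its left, z up, the work surface at z = 0. Lengths are in m, angles in rad, forces in N, time in s.
With the tool pointing down it reaches from about 0.375 to 0.975 m from the base axis. Payload 3.8 kg.
Tool frame: the origin (TCP) lies midway between the tips of the shut fingers; the grasp point (between the pads) lies 19 mm behind it; z points along the fingers, y is the line along which they close (so a half turn about z gives the same grasp; the last joint's range is limited). The gripper opens to 85 mm and grips with 20 to 120 N. Pads are 22 mm wide; open, the fingers measure 114 mm over their backs; the gripper's body (76 mm by 85 mm) begins 54 mm behind the grasp point. The pads swing forward as they close: fully open they stand 13 mm farther back than shut.
Start: joints at [-1.285, 0.264, 1.604, -0, 1.274, -0.037], TCP at [0.214, -0.64, 0.203] pointing down, gripper open.
Joint ranges: [-2.63, 2.63], [-0.94, 2.18], [0.31, 2.57], [-1.31, 4.45], [0, 2.66], [-2.55, 2.55]. Speed limits (rad/s): [2.57, 2.57, 3.14, 3.14, 3.14, 3.14].

### API

Orientations are given as a rotation vector (axis times angle).
In Python, from workcell import bot, read_camera, camera_info, ticket gives the robot as it stands.
- The arm moves only by the tool servo_tool, never from a script. Its argument "targets" is a list of rows, each an object of numbers: "hand": the closure, from -1 (fully open) to 1 (shut); "x", "y", "z": the shift along the tool's x, y, z as a fraction of full scale; "roll": the turn about the tool's z as a fraction of full scale. In form: [{"hand": .., "x": .., "y": .., "z": .., "roll": ..}, ...]. A call has 1 to 10 rows; each row is the pose to reach, as a shift and turn from the pose commanded when the call began, along the tool's axes at that moment, turning the shorter way round; what a row does not reach only later rows make up. Full scale, the value 1, is 50 cm for a shift and 180 degrees for a turn. A row lasts 1/12 s, in which the tool goes at most 41.7 mm and 7.16 degrees, less where a joint would pass 70% of its speed; a pose out of reach is approached as far as the arm can. A call with a number of a shift or a turn outside -1 to 1 is refused whole. A call with a gripper value outside its range is refused whole. The fingers move at their own pace and stop on an object; "grip_force" is the grip in N (left out, the last holds). Time passes only in rows, so rows that repeat a pose let the fingers close. It gives the time, the measured TCP pose, the force, the opening and the grip force at its end, in the units of the state.
- bot.read_state(): the state, without advancing time (a new reading comes with each control period).
- read_camera(name): name is "side" or "top" or "wrist"; returns the picture (400x640x3 uint8, red, green, blue); there is no depth.
- camera_info(name): a dict with "fx", "fy", "cx", "cy" (pixels), "k1" (the pictures are not rectified: a ray, as slopes to the right and down, at radius r is drawn at 1 + k1 r^2 times it, then the intrinsics apply), "eye" and "orientation" of the camera in the world; the wrist camera has in their place "T_tool_cam" (4x4, takes a point from camera to tool coordinates, whose origin is the TCP and whose axes are the flange's). Camera axes: x right, y down, z forward; pixel columns grow to the right and rows downward; lengths in m; the calibration is good to about 2 mm. A picture is of the moment at which its call begins: read the wrist's pose just before it. camera_info takes no time and is no camera call.
- ticket.finish_job(): hands the job in; it is judged then, once.
The state is a dict: "time": time; "q": joint angles; "joint_vel": joint speeds; "joint_torque": joint torques, N m; "tool_pos": TCP position; "tcp_rot": TCP orientation; "wrist_force": force on the tool from outside, world axes, zero at the start; "torque": the same for the moment, N m; "width": opening from 0.0 (shut) to 1.0 (fully open); "grip_force": force on a finger pad.
Only numpy, scipy, OpenCV 4.12 (cv2) and the standard library are available. Lean on these libraries where they do the work, as an engineer would, in place of code of your own. Each camera call takes 0.05 s, during which the arm holds its last target. There are 200 camera calls.

## Working session

There is one attempt and no reset: what is moved stays moved. The work goes in short steps, Python scripts to look and compute and a tool call to move; the robot and the scene stay as the last step left them, time stands still between calls to the robot, and variables do not carry over. Pictures are saved under pics/ and viewed, at most 14 in all, crops included, and the job is handed in when it is done.

Besides the shell and the picture viewer there is one more tool, called after ">>>" as a command line: name --argument value ..., lists and objects as JSON in quotes. servo_tool: Moves the arm, as the interface text tells. Its arguments: {"type":"object","properties":{"targets":{"type":"array"},"grip_force":{"type":"number"}},"required":["targets"]}

```bash
mkdir -p pics; python3 - <<'E'
from workcell import bot, read_camera, camera_info, ticket
import cv2
for n in ["top","side"]:
    im=read_camera(n); cv2.imwrite(f"pics/{n}0.png",im[:,:,::-1]); 
for n in ["top","side","wrist"]: print(n,camera_info(n))
print(bot.read_state())
E
```

```text
top {'fx': 466.3993093783508, 'fy': 466.3993093783508, 'cx': 323.4331124550423, 'cy': 205.56236584093932, 'k1': -0.03194379807705572, 'eye': array([0.3104087 , 0.01230534, 1.302943  ]), 'orientation': array([-2.12751803,  2.15857235, -0.18923952])}
side {'fx': 434.61734883809305, 'fy': 434.61734883809305, 'cx': 325.16912819967547, 'cy': 193.95263523405222, 'k1': -0.07727641517002296, 'eye': array([ 0.01628658, -0.57677795,  0.60515688]), 'orientation': array([-2.11787312,  0.74321194, -0.39963751])}
wrist {'fx': 335.80548536308663, 'fy': 335.80548536308663, 'cx': 315.244203200576, 'cy': 202.18675169579132, 'k1': -0.02763583648339117, 'T_tool_cam': array([[-1.08434181e-03, -9.51763955e-01, -3.06829265e-01,
         7.90249785e-02],
       [ 9.99999412e-01, -1.03624075e-03, -3.19671518e-04,
        -4.50832550e-04],
       [-1.36971600e-05, -3.06829431e-01,  9.51764519e-01,
        -1.70848481e-01],
       [ 0.00000000e+00,  0.00000000e+00,  0.00000000e+00,
         1.00000000e+00]])}
{'time': 0.1, 'q': array([-1.28492049e+00,  2.64650817e-01,  1.60527579e+00,  1.03658396e-06,
        1.27370142e+00, -3.69232535e-02]), 'joint_vel': array([ 3.27149380e-05, -1.17924261e-03, -4.39923456e-03,  1.24058491e-03,
        1.28527404e-03,  2.27499859e-04]), 'joint_torque': array([-1.74173697e-04, -5.16707575e+01, -3.68590522e+01, -8.16593888e-05,
        6.32010560e-03, -3.95076381e-05]), 'tool_pos': array([ 0.21390084, -0.63943503,  0.20138406]), 'tcp_rot': array([-3.09876900e+00, -5.04528014e-01,  3.95145721e-04]), 'wrist_force': array([1.15546164e-04, 1.06308118e+00, 4.29359362e-01]), 'torque': array([ 0.02910463, -0.00267973,  0.01238585]), 'grip_force': 0.0, 'width': 1.0010622267022644}
```

View pics/top0.png

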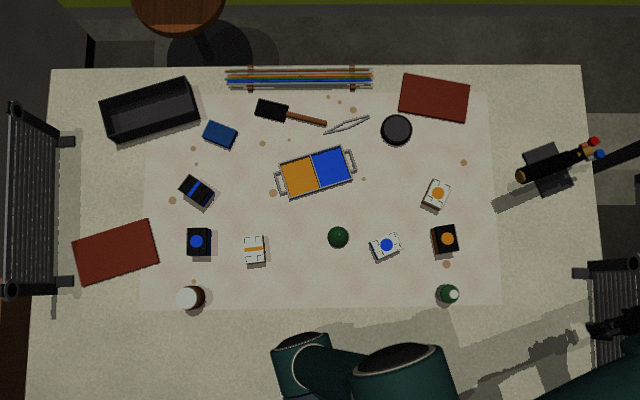

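View pics/side0.png

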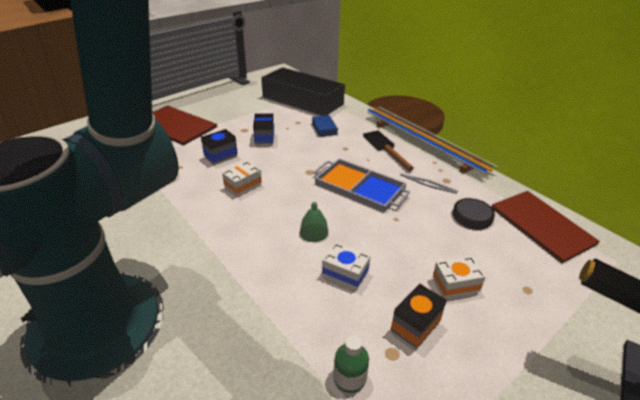

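The top view shows the caddy at (315,172), with amber on the left and blue on the right. Blue_base is at (198,241), amber_base (445,239), blue_top (386,246) and amber_top (435,194). The bar-marked rods are at (197,191) and (255,249), and the bell is at (338,237). The side view agrees.

```bash
cat > h.py <<'E'
from workcell import bot, read_camera, camera_info, ticket
import numpy as np, cv2
from scipy.spatial.transform import Rotation as R
def look(name, save=None):
    """picture, calibration and camera pose of this moment"""
    s=bot.read_state(); c=camera_info(name); im=read_camera(name)
    if save: cv2.imwrite(f"pics/{save}.png",im[:,:,::-1])
    if name=="wrist":
        T=np.eye(4); T[:3,:3]=R.from_rotvec(s["tcp_rot"]).as_matrix(); T[:3,3]=s["tool_pos"]
        T=T@c["T_tool_cam"]; Rm,e=T[:3,:3],T[:3,3]
    else: Rm,e=R.from_rotvec(c["orientation"]).as_matrix(),c["eye"]
    return im,(c,Rm,e)
def cast(px,z,cal):
    """pixels (n,2) -> world xy on the plane at height z"""
    c,Rm,e=cal; K=np.array([[c["fx"],0,c["cx"]],[0,c["fy"],c["cy"]],[0,0,1.]])
    u=cv2.undistortPoints(np.float64(px).reshape(-1,1,2),K,np.array([c["k1"],0,0,0.]))[:,0]
    d=np.c_[u,np.ones(len(u))]@Rm.T
    return (e+d*((z-e[2])/d[:,2:]))[:,:2]
def mask(im,col):
    h=cv2.cvtColor(im,cv2.COLOR_RGB2HSV)
    r={"blue":((105,150,60),(125,255,255)),"amber":((8,150,80),(24,255,255))}[col]
    return cv2.inRange(h,*map(np.array,r))
def blobs(m,amin=40):
    """[(area, centroid, contour)] large first"""
    cs,_=cv2.findContours(m,cv2.RETR_EXTERNAL,cv2.CHAIN_APPROX_NONE); o=[]
    for k in cs:
        M=cv2.moments(k)
        if M["m00"]>=amin: o.append((M["m00"],(M["m10"]/M["m00"],M["m01"]/M["m00"]),k))
    return sorted(o,key=lambda t:-t[0])
def rect(k,z,cal):
    """min-area rectangle of a contour on plane z: centre, long, short (mm), angle of the long side (deg, -90..90)"""
    (c,(w,h),a)=cv2.minAreaRect(np.float32(cast(k[:,0],z,cal)*1000))
    if w<h: w,h,a=h,w,a+90
    return np.round(c,1),round(w,1),round(h,1),round((a+90)%180-90,1)
def shift(goal,yaw=None):
    """tool-axes fractions to bring TCP to goal (m) and tool y to bearing yaw (deg, mod 180)"""
    s=bot.read_state(); Rm=R.from_rotvec(s["tcp_rot"]).as_matrix()
    f=Rm.T@(np.array(goal)-s["tool_pos"])/.5
    out=dict(zip("xyz",f.round(4)))
    if yaw is not None:
        cur=np.degrees(np.arctan2(Rm[1,1],Rm[0,1])); d=(yaw-cur+90)%180-90
        out["roll"]=round(-d/180,4); out["cur"]=round(cur,1)
    print(out,"pos",s["tool_pos"].round(4),"q6",s["q"][5].round(2),"t",round(s["time"],1))
E
python3 - <<'E'
from h import *
im,cal=look("top")
for col in ("blue","amber"):
    for a,c,k in blobs(mask(im,col)):
        if 150<c[0]<500 and 140<c[1]<300:
            z=.006 if a>700 else .055
            print(col,a,np.round(c),cast([c],z,cal).round(4)[0],rect(k,z,cal))
h=cv2.cvtColor(im,cv2.COLOR_RGB2HSV)
g=cv2.inRange(h,np.array((45,90,20)),np.array((85,255,255)))
for a,c,k in blobs(g,100):
    if 300<c[0]<380 and 200<c[1]<260: print("bell",a,c,cast([c],.03,cal),rect(k,.01,cal))
E
```

```text
blue 907.0 [330. 167.] [ 0.6353 -0.0289] (array([635.8, -29.3]), 95.4, 85.2, 17.3)
blue 120.5 [196. 241.] [0.4237 0.3361] (array([423.3, 335.8]), 32.6, 32.2, 1.4)
blue 99.5 [386. 244.] [ 0.4069 -0.1734] (array([ 406.6, -174.1]), 29.7, 29.5, 89.1)
blue 61.0 [193. 188.] [0.5668 0.347 ] (array([566.9, 347.1]), 49.0, 11.8, -35.5)
amber 936.0 [299. 176.] [0.608  0.0598] (array([608.4,  59.7]), 95.2, 86.6, 17.3)
amber 112.0 [447. 238.] [ 0.4213 -0.3385] (array([ 421.6, -338.5]), 33.8, 31.3, 43.0)
amber 96.0 [438. 193.] [ 0.5464 -0.3198] (array([ 546.7, -319.6]), 31.0, 30.3, -3.1)
bell 305.0 (337.5081967213115, 236.66830601092894) [[ 0.43194987 -0.04423756]] (array([433. , -45.1]), 55.8, 52.9, -1.0)
```

```bash
python3 -c "
from h import *
shift((.421,-.338,.18))"
```

```text
{'x': np.float64(0.584), 'y': np.float64(-0.4405), 'z': np.float64(0.0439)} pos [ 0.2139 -0.6395  0.2015] q6 -0.04 t 0.1
```

>>> servo_tool --targets '[{"hand": -1,"x": 0.584,"y": -0.44,"z": 0.044,"roll": 0},{"hand": -1,"x": 0.584,"y": -0.44,"z": 0.044,"roll": 0},{"hand": -1,"x": 0.584,"y": -0.44,"z": 0.044,"roll": 0},{"hand": -1,"x": 0.584,"y": -0.44,"z": 0.044,"roll": 0},{"hand": -1,"x": 0.584,"y": -0.44,"z": 0.044,"roll": 0},{"hand": -1,"x": 0.584,"y": -0.44,"z": 0.044,"roll": 0},{"hand": -1,"x": 0.584,"y": -0.44,"z": 0.044,"roll": 0},{"hand": -1,"x": 0.584,"y": -0.44,"z": 0.044,"roll": 0},{"hand": -1,"x": 0.584,"y": -0.44,"z": 0.044,"roll": 0},{"hand": -1,"x": 0.584,"y": -0.44,"z": 0.044,"roll": 0}]' --grip_force 40

```text
time: 0.98
tool_pos: [0.4235, -0.3335, 0.1798]
tcp_rot: [-3.096, -0.512, -0.001]
wrist_force: [-0.5, -0.2, -0.1]
width: 0.998
grip_force: 0.0
```

```bash
python3 - <<'E'
from h import *
im,cal=look("wrist","w1")
for a,c,k in blobs(mask(im,"amber"),150): print(a,np.round(c),cast([c],.062,cal).round(4)[0],rect(k,.062,cal))
print(bot.read_state()["tool_pos"], bot.read_state()["time"])
E
```

```text
1281.5 [353.  43.] [ 0.5448 -0.3233] (array([ 544.4, -323.5]), 30.9, 30.5, -71.1)
1042.0 [320. 192.] [ 0.4204 -0.3382] (array([ 420.3, -338.3]), 33.7, 33.5, 62.0)
[ 0.42234617 -0.33602412  0.18002967] 1.0333
```

View pics/w1.png

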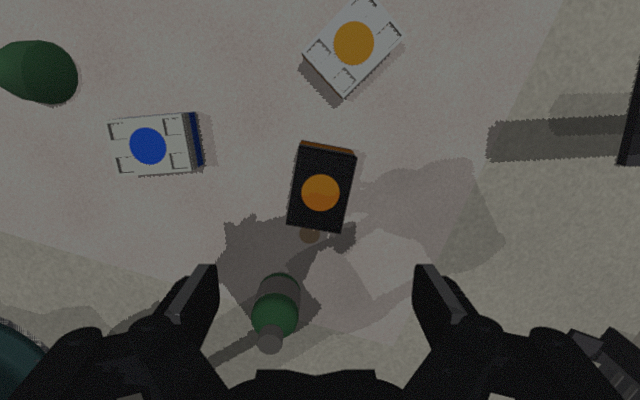

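The wrist view shows amber_base under the tool, lid centred at (320,190) with its long side close to vertical. Blue_top is at (148,146) and amber_top at (353,43). Next I'll extract lid rectangles.

```bash
cat >> h.py <<'E'
def lid(im,cal,col,z,near,dark):
    """lid rectangle about the disc of colour col nearest to world xy near"""
    b=[x for x in blobs(mask(im,col),150)]
    a,c,k=min(b,key=lambda x:np.hypot(*(cast([x[1]],z,cal)[0]-near)))
    disc=cast([c],z,cal)[0]
    v=cv2.medianBlur(im,5).astype(int); V=v.max(2)
    roi=np.zeros(V.shape,np.uint8); cv2.circle(roi,tuple(map(int,c)),int(1.9*np.sqrt(a/np.pi)*1.6),255,-1)
    if dark: m=(V<45)
    else:
        m=(V>np.percentile(V[roi>0],80)-25)&(V-v.min(2)<22)
    m=(m*255).astype(np.uint8)&roi
    cv2.drawContours(m,[k],-1,255,-1); m=cv2.morphologyEx(m,cv2.MORPH_CLOSE,np.ones((9,9))); m=cv2.morphologyEx(m,cv2.MORPH_OPEN,np.ones((9,9)))
    for A,C,kk in blobs(m,300):
        if cv2.pointPolygonTest(kk,c,False)>0: r=rect(kk,z,cal); break
    print(col,"disc",disc.round(4),"lid",r,"px",np.round(c)); return disc,r,m
E
python3 - <<'E'
from h import *
im,cal=look("wrist")
v=cv2.medianBlur(im,5)
for p in [(320,165),(325,225),(305,180),(270,150),(290,240),(325,147),(350,200),(135,165),(160,125),(90,150),(375,60),(290,90)]: print(p,v[p[1],p[0]])
for a in [("amber",.062,(.421,-.338),1),("amber",.046,(.545,-.32),0),("blue",.046,(.407,-.174),0)]:
    d,r,m=lid(im,cal,*a)
E
```

```text
(320, 165) [20 21 21]
(325, 225) [14 13 14]
(305, 180) [123  82  20]
(270, 150) [123 120 116]
(290, 240) [80 76 74]
(325, 147) [38 35 27]
(350, 200) [109 103 100]
(135, 165) [123 125 120]
(160, 125) [121 124 120]
(90, 150) [123 119 114]
(375, 60) [117 120 118]
(290, 90) [123 119 115]
amber disc [ 0.4204 -0.3382] lid (array([ 421.9, -337.8]), 75.2, 51.4, 8.4) px [318. 190.]
amber disc [ 0.5474 -0.3241] lid (array([ 539. , -326.5]), 100.5, 77.0, -71.1) px [351.  40.]
blue disc [ 0.4073 -0.1763] lid (array([ 403.1, -170.3]), 94.7, 87.6, 20.2) px [145. 143.]
```

```bash
python3 - <<'E'
import re
s=open('h.py').read()
s=s.replace("m=(V>np.percentile(V[roi>0],80)-25)&(V-v.min(2)<22)","m=(V>60)&(v[:,:,1]>=v[:,:,0])&(V-v.min(2)<22)")
open('h.py','w').write(s)
from h import *
im,cal=look("wrist")
for a in [("amber",.046,(.545,-.32),0),("blue",.046,(.407,-.174),0)]: lid(im,cal,*a)
shift((.4204,-.3382,.18),98.4)
E
```

```text
amber disc [ 0.5474 -0.3241] lid (array([ 546.3, -323.7]), 76.8, 58.0, -28.6) px [349.  38.]
blue disc [ 0.4073 -0.1763] lid (array([ 406.2, -174.1]), 81.4, 54.3, -70.1) px [143. 142.]
{'x': np.float64(-0.0011), 'y': np.float64(-0.0016), 'z': np.float64(0.0009), 'roll': np.float64(0.0566), 'cur': np.float64(-71.4)} pos [ 0.4212 -0.3388  0.1804] q6 0.52 t 1.1
```

>>> servo_tool --targets '[{"hand": -1,"x": -0.001,"y": -0.002,"z": 0.05,"roll": 0.057},{"hand": -1,"x": -0.001,"y": -0.002,"z": 0.1,"roll": 0.057},{"hand": -1,"x": -0.001,"y": -0.002,"z": 0.15,"roll": 0.057},{"hand": -1,"x": -0.001,"y": -0.002,"z": 0.2,"roll": 0.057},{"hand": -1,"x": -0.001,"y": -0.002,"z": 0.25,"roll": 0.057},{"hand": -1,"x": -0.001,"y": -0.002,"z": 0.29,"roll": 0.057},{"hand": -1,"x": -0.001,"y": -0.002,"z": 0.312,"roll": 0.057},{"hand": -1,"x": -0.001,"y": -0.002,"z": 0.312,"roll": 0.057},{"hand": -1,"x": -0.001,"y": -0.002,"z": 0.312,"roll": 0.057}]'

```text
time: 1.88
tool_pos: [0.4198, -0.3389, 0.0245]
tcp_rot: [-3.133, -0.223, 0.001]
wrist_force: [2.0, 0.5, 0.6]
width: 0.998
grip_force: 0.0
```

>>> servo_tool --targets '[{"hand": 1,"x": 0,"y": 0,"z": 0,"roll": 0},{"hand": 1,"x": 0,"y": 0,"z": 0,"roll": 0},{"hand": 1,"x": 0,"y": 0,"z": 0,"roll": 0},{"hand": 1,"x": 0,"y": 0,"z": 0,"roll": 0},{"hand": 1,"x": 0,"y": 0,"z": 0,"roll": 0},{"hand": 1,"x": 0,"y": 0,"z": 0,"roll": 0},{"hand": 1,"x": 0,"y": 0,"z": 0,"roll": 0},{"hand": 1,"x": 0,"y": 0,"z": 0,"roll": 0}]' --grip_force 40

```text
time: 2.55
tool_pos: [0.4217, -0.3391, 0.0266]
tcp_rot: [3.131, 0.226, 0.003]
wrist_force: [-0.2, 0.5, 6.4]
width: 0.586
grip_force: 40.8
```

```bash
python3 -c "
from h import *
shift((.6083,.0598,.19),107.2)"
```

```text
{'x': np.float64(0.4846), 'y': np.float64(-0.735), 'z': np.float64(-0.3278), 'roll': np.float64(-0.0497), 'cur': np.float64(-81.7)} pos [ 0.4217 -0.3391  0.0266] q6 0.7 t 2.5
```

>>> servo_tool --targets '[{"hand": 1,"x": 0,"y": 0,"z": -0.06,"roll": 0},{"hand": 1,"x": 0,"y": 0,"z": -0.12,"roll": 0},{"hand": 1,"x": 0,"y": 0,"z": -0.19,"roll": 0},{"hand": 1,"x": 0,"y": 0,"z": -0.26,"roll": 0},{"hand": 1,"x": 0.03,"y": -0.045,"z": -0.3,"roll": 0},{"hand": 1,"x": 0.07,"y": -0.105,"z": -0.328,"roll": 0},{"hand": 1,"x": 0.11,"y": -0.165,"z": -0.328,"roll": -0.01},{"hand": 1,"x": 0.15,"y": -0.225,"z": -0.328,"roll": -0.02},{"hand": 1,"x": 0.19,"y": -0.285,"z": -0.328,"roll": -0.03},{"hand": 1,"x": 0.23,"y": -0.345,"z": -0.328,"roll": -0.04}]'

```text
time: 3.38
tool_pos: [0.5096, -0.1491, 0.1886]
tcp_rot: [3.113, 0.424, 0.0]
wrist_force: [0.8, 0.6, -3.3]
width: 0.584
grip_force: 43.5
```

```bash
python3 -c "
from h import *
shift((.6083,.0598,.12),107.2); s=bot.read_state(); print(s['width'],s['grip_force'],s['wrist_force'])"
```

```text
{'x': np.float64(0.302), 'y': np.float64(-0.3497), 'z': np.float64(0.1372), 'roll': np.float64(-0.0093), 'cur': np.float64(-74.5)} pos [ 0.5096 -0.1491  0.1886] q6 0.97 t 3.4
0.5835980597610197 43.4670227766037 [ 0.84561524  0.63230783 -3.29381405]
```

>>> servo_tool --targets '[{"hand": 1,"x": 0.05,"y": -0.058,"z": 0,"roll": -0.009},{"hand": 1,"x": 0.1,"y": -0.116,"z": 0,"roll": -0.009},{"hand": 1,"x": 0.15,"y": -0.174,"z": 0,"roll": -0.009},{"hand": 1,"x": 0.2,"y": -0.232,"z": 0.03,"roll": -0.009},{"hand": 1,"x": 0.25,"y": -0.29,"z": 0.07,"roll": -0.009},{"hand": 1,"x": 0.285,"y": -0.33,"z": 0.11,"roll": -0.009},{"hand": 1,"x": 0.302,"y": -0.35,"z": 0.137,"roll": -0.009},{"hand": 1,"x": 0.302,"y": -0.35,"z": 0.137,"roll": -0.009},{"hand": 1,"x": 0.302,"y": -0.35,"z": 0.137,"roll": -0.009},{"hand": 1,"x": 0.302,"y": -0.35,"z": 0.137,"roll": -0.009}]'

```text
time: 4.22
tool_pos: [0.6083, 0.0571, 0.1203]
tcp_rot: [3.106, 0.466, -0.001]
wrist_force: [-0.2, -0.3, -2.6]
width: 0.582
grip_force: 43.5
```

```bash
python3 - <<'E'
from h import *
im,cal=look("wrist","w2")
shift((.6083,.0598,.034),107.2)
z=bot.read_state()["tool_pos"][2]-.0266+.062
for a,c,k in blobs(mask(im,"amber"),150): print(a,np.round(c),cast([c],z,cal).round(4)[0],rect(k,z,cal))
for a,c,k in blobs(mask(im,"blue"),300): print(a,np.round(c),cast([c],.006,cal).round(4)[0],rect(k,.006,cal))
lid(im,cal,"amber",z,(.608,.06),1)
E
```

```text
{'x': np.float64(0.0006), 'y': np.float64(-0.0061), 'z': np.float64(0.1741), 'roll': np.float64(-0.0011), 'cur': np.float64(-73.0)} pos [0.6088 0.0568 0.1211] q6 1.33 t 4.3
4954.5 [315. 160.] [0.6594 0.0733] (array([659.1,  73.4]), 42.3, 20.5, -73.0)
3685.0 [315. 276.] [0.6086 0.0577] (array([607.9,  57.5]), 33.3, 33.0, -73.0)
414.5 [625. 345.] [ 0.6154 -0.104 ] (array([ 614.8, -105.1]), 20.5, 11.2, -27.5)
232.5 [463.  18.] [0.725  0.0375] (array([725.1,  39.6]), 17.2, 5.0, 71.9)
215.0 [122. 315.] [0.5606 0.14  ] (array([560.5, 139.4]), 13.9, 6.5, -83.7)
9704.0 [421. 186.] [ 0.6371 -0.0309] (array([633.6, -31.5]), 96.6, 84.6, 16.9)
1120.0 [  9. 291.] [0.4165 0.3202] (array([408. , 319.8]), 93.3, 18.9, 0.5)
828.5 [ 11. 156.] [0.5587 0.3202] (array([553.8, 316.6]), 58.0, 27.4, 0.9)
amber disc [0.6086 0.0577] lid (array([609.,  58.]), 93.9, 78.4, -73.0) px [315. 276.]
```

View pics/w2.png

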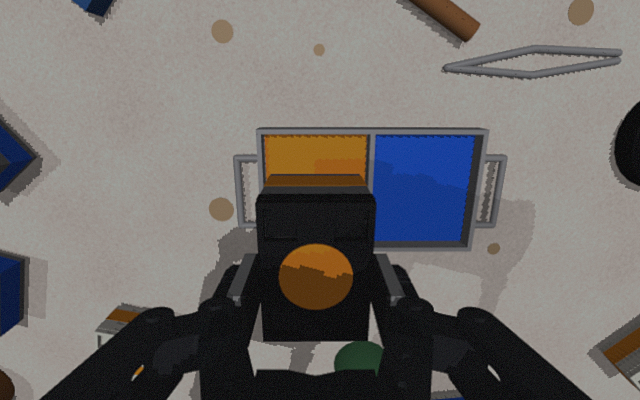

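The tub is held square, its disc at (315,276) on the tool axis, with the mats lined up behind it. I'll lower it.

>>> servo_tool --targets '[{"hand": 1,"x": 0.001,"y": -0.005,"z": 0.03,"roll": -0.001},{"hand": 1,"x": 0.001,"y": -0.005,"z": 0.07,"roll": -0.001},{"hand": 1,"x": 0.001,"y": -0.005,"z": 0.11,"roll": -0.001},{"hand": 1,"x": 0.001,"y": -0.005,"z": 0.14,"roll": -0.001},{"hand": 1,"x": 0.001,"y": -0.005,"z": 0.16,"roll": -0.001},{"hand": 1,"x": 0.001,"y": -0.005,"z": 0.167,"roll": -0.001},{"hand": 1,"x": 0.001,"y": -0.005,"z": 0.172,"roll": -0.001},{"hand": 1,"x": 0.001,"y": -0.005,"z": 0.175,"roll": -0.001},{"hand": 1,"x": 0.001,"y": -0.005,"z": 0.176,"roll": -0.001},{"hand": 1,"x": 0.001,"y": -0.005,"z": 0.176,"roll": -0.001}]'

```text
time: 5.1
tool_pos: [0.6092, 0.0605, 0.0332]
tcp_rot: [3.106, 0.471, 0.003]
wrist_force: [0.4, -0.9, -2.6]
width: 0.584
grip_force: 43.5
```

>>> servo_tool --targets '[{"hand": 1,"x": 0,"y": 0,"z": 0.001,"roll": 0},{"hand": 1,"x": 0,"y": 0,"z": 0.002,"roll": 0},{"hand": -0.6,"x": 0,"y": 0,"z": 0.002,"roll": 0},{"hand": -0.6,"x": 0,"y": 0,"z": 0.002,"roll": 0},{"hand": -0.6,"x": 0,"y": 0,"z": 0.002,"roll": 0},{"hand": -0.6,"x": 0,"y": 0,"z": 0.002,"roll": 0},{"hand": -0.6,"x": 0,"y": 0,"z": -0.04,"roll": 0},{"hand": -0.6,"x": 0,"y": 0,"z": -0.1,"roll": 0},{"hand": -0.6,"x": 0,"y": 0,"z": -0.18,"roll": 0},{"hand": -1,"x": 0,"y": 0,"z": -0.26,"roll": 0}]'

```text
time: 5.93
tool_pos: [0.6069, 0.0605, 0.162]
tcp_rot: [-3.106, -0.471, 0.005]
wrist_force: [1.7, 0.5, -0.0]
width: 0.918
grip_force: 0.0
```

```bash
python3 - <<'E'
from h import *
im,cal=look("wrist","w3")
lid(im,cal,"amber",.068,(.608,.06),1)
shift((.4237,.3361,.18),107.2)
E
```

```text
amber disc [0.6084 0.0614] lid (array([610.2,  62. ]), 74.1, 50.8, 17.2) px [315. 193.]
{'x': np.float64(-0.199), 'y': np.float64(-0.6381), 'z': np.float64(-0.0179), 'roll': np.float64(0.0002), 'cur': np.float64(-72.8)} pos [0.6134 0.0609 0.1733] q6 1.33 t 6.0
```

>>> servo_tool --targets '[{"hand": -1,"x": -0.2,"y": -0.638,"z": -0.03,"roll": 0},{"hand": -1,"x": -0.2,"y": -0.638,"z": -0.03,"roll": 0},{"hand": -1,"x": -0.2,"y": -0.638,"z": -0.03,"roll": 0},{"hand": -1,"x": -0.2,"y": -0.638,"z": -0.03,"roll": 0},{"hand": -1,"x": -0.2,"y": -0.638,"z": -0.03,"roll": 0},{"hand": -1,"x": -0.2,"y": -0.638,"z": -0.03,"roll": 0},{"hand": -1,"x": -0.2,"y": -0.638,"z": -0.03,"roll": 0},{"hand": -1,"x": -0.2,"y": -0.638,"z": -0.03,"roll": 0},{"hand": -1,"x": -0.2,"y": -0.638,"z": -0.03,"roll": 0},{"hand": -1,"x": -0.2,"y": -0.638,"z": -0.03,"roll": 0}]'

```text
time: 6.82
tool_pos: [0.4169, 0.3375, 0.1772]
tcp_rot: [-3.105, -0.478, -0.001]
wrist_force: [0.0, 0.1, -0.1]
width: 1.0
grip_force: 0.0
```

>>> servo_tool --targets '[{"hand": -1,"x": 0,"y": 0,"z": 0,"roll": 0},{"hand": -1,"x": 0,"y": 0,"z": 0,"roll": 0},{"hand": -1,"x": 0,"y": 0,"z": 0,"roll": 0}]'

```text
time: 7.07
tool_pos: [0.4191, 0.3343, 0.1769]
tcp_rot: [3.106, 0.467, -0.0]
wrist_force: [0.6, -0.3, 0.9]
width: 1.002
grip_force: 0.0
```

```bash
python3 - <<'E'
from h import *
im,cal=look("wrist","w4")
d,r,m=lid(im,cal,"blue",.062,(.424,.336),1)
shift((*d,.024),r[3]+90)
E
```

```text
blue disc [0.423  0.3317] lid (array([424.3, 331.9]), 74.2, 51.2, 0.3) px [320. 185.]
{'x': np.float64(0.0058), 'y': np.float64(0.0071), 'z': np.float64(0.3058), 'roll': np.float64(0.0933), 'cur': np.float64(-72.9)} pos [0.4192 0.3343 0.1769] q6 1.9 t 7.1
```

View pics/w4.png

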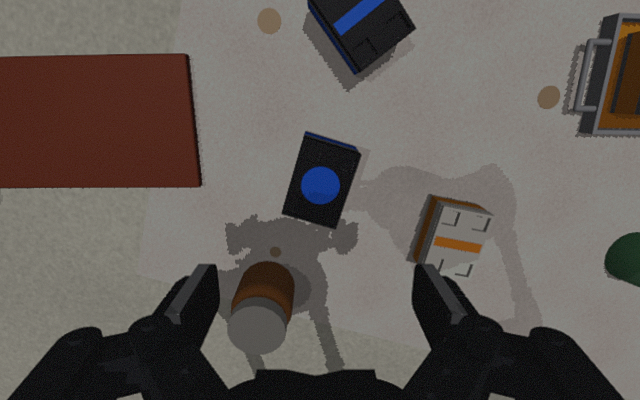

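Blue_base sits at (320,185), clear of the rods tub at (457,240).

>>> servo_tool --targets '[{"hand": -1,"x": 0.006,"y": 0.007,"z": 0.03,"roll": 0.035},{"hand": -1,"x": 0.006,"y": 0.007,"z": 0.08,"roll": 0.07},{"hand": -1,"x": 0.006,"y": 0.007,"z": 0.12,"roll": 0.093},{"hand": -1,"x": 0.006,"y": 0.007,"z": 0.18,"roll": 0.093},{"hand": -1,"x": 0.006,"y": 0.007,"z": 0.23,"roll": 0.093},{"hand": -1,"x": 0.006,"y": 0.007,"z": 0.27,"roll": 0.093},{"hand": -1,"x": 0.006,"y": 0.007,"z": 0.295,"roll": 0.093},{"hand": -1,"x": 0.006,"y": 0.007,"z": 0.306,"roll": 0.093},{"hand": -1,"x": 0.006,"y": 0.007,"z": 0.306,"roll": 0.093},{"hand": -1,"x": 0.006,"y": 0.007,"z": 0.306,"roll": 0.093}]'

```text
time: 7.95
tool_pos: [0.4231, 0.3332, 0.0248]
tcp_rot: [-3.141, -0.012, -0.001]
wrist_force: [1.1, -0.7, 0.7]
width: 0.999
grip_force: 0.0
```

>>> servo_tool --targets '[{"hand": 1,"x": 0,"y": 0,"z": 0,"roll": 0},{"hand": 1,"x": 0,"y": 0,"z": 0,"roll": 0},{"hand": 1,"x": 0,"y": 0,"z": 0,"roll": 0},{"hand": 1,"x": 0,"y": 0,"z": 0,"roll": 0},{"hand": 1,"x": 0,"y": 0,"z": 0,"roll": 0},{"hand": 1,"x": 0,"y": 0,"z": 0,"roll": 0},{"hand": 1,"x": 0,"y": 0,"z": 0,"roll": 0},{"hand": 1,"x": 0,"y": 0,"z": 0,"roll": 0}]'

```text
time: 8.62
tool_pos: [0.4232, 0.3338, 0.0258]
tcp_rot: [-3.14, -0.014, -0.003]
wrist_force: [-0.6, -1.9, 6.2]
width: 0.59
grip_force: 40.9
```

```bash
python3 -c "
from h import *
shift((.6355,-.0293,.19),107.2)"
```

```text
{'x': np.float64(0.4188), 'y': np.float64(0.7295), 'z': np.float64(-0.3284), 'roll': np.float64(-0.0927), 'cur': np.float64(-89.5)} pos [0.4232 0.3338 0.0258] q6 2.18 t 8.6
```

>>> servo_tool --targets '[{"hand": 1,"x": 0,"y": 0,"z": -0.06,"roll": 0},{"hand": 1,"x": 0,"y": 0,"z": -0.12,"roll": 0},{"hand": 1,"x": 0,"y": 0,"z": -0.19,"roll": 0},{"hand": 1,"x": 0,"y": 0,"z": -0.26,"roll": 0},{"hand": 1,"x": 0.02,"y": 0.035,"z": -0.31,"roll": 0},{"hand": 1,"x": 0.05,"y": 0.087,"z": -0.328,"roll": -0.02},{"hand": 1,"x": 0.085,"y": 0.148,"z": -0.328,"roll": -0.04},{"hand": 1,"x": 0.12,"y": 0.209,"z": -0.328,"roll": -0.06},{"hand": 1,"x": 0.155,"y": 0.27,"z": -0.328,"roll": -0.08},{"hand": 1,"x": 0.19,"y": 0.331,"z": -0.328,"roll": -0.093}]'

```text
time: 9.45
tool_pos: [0.5189, 0.1672, 0.1883]
tcp_rot: [-3.105, -0.476, -0.001]
wrist_force: [0.2, 0.6, -2.2]
width: 0.589
grip_force: 42.9
```

```bash
python3 -c "
from h import *
shift((.6355,-.0293,.12),107.2)"
```

```text
{'x': np.float64(0.1047), 'y': np.float64(0.4448), 'z': np.float64(0.1366), 'roll': np.float64(0.0013), 'cur': np.float64(-72.6)} pos [0.5189 0.1672 0.1883] q6 1.53 t 9.4
```

>>> servo_tool --targets '[{"hand": 1,"x": 0.016,"y": 0.07,"z": 0,"roll": 0.001},{"hand": 1,"x": 0.033,"y": 0.14,"z": 0,"roll": 0.001},{"hand": 1,"x": 0.05,"y": 0.21,"z": 0,"roll": 0.001},{"hand": 1,"x": 0.066,"y": 0.28,"z": 0,"roll": 0.001},{"hand": 1,"x": 0.083,"y": 0.35,"z": 0.02,"roll": 0.001},{"hand": 1,"x": 0.1,"y": 0.42,"z": 0.06,"roll": 0.001},{"hand": 1,"x": 0.105,"y": 0.445,"z": 0.11,"roll": 0.001},{"hand": 1,"x": 0.105,"y": 0.445,"z": 0.136,"roll": 0.001},{"hand": 1,"x": 0.105,"y": 0.445,"z": 0.136,"roll": 0.001},{"hand": 1,"x": 0.105,"y": 0.445,"z": 0.136,"roll": 0.001}]'

```text
time: 10.28
tool_pos: [0.6329, -0.0278, 0.1186]
tcp_rot: [-3.105, -0.466, 0.006]
wrist_force: [0.3, 0.2, -1.2]
width: 0.591
grip_force: 43.0
```

>>> servo_tool --targets '[{"hand": 1,"x": 0,"y": 0,"z": 0,"roll": 0},{"hand": 1,"x": 0,"y": 0,"z": 0,"roll": 0}]'

```text
time: 10.45
tool_pos: [0.6355, -0.0273, 0.122]
tcp_rot: [3.106, 0.468, 0.004]
wrist_force: [1.1, -0.4, -1.9]
width: 0.585
grip_force: 43.0
```

```bash
python3 - <<'E'
from h import *
im,cal=look("wrist")
s=bot.read_state(); z=s["tool_pos"][2]-.0255+.062
a,c,k=min(blobs(mask(im,"blue"),1000),key=lambda b:np.hypot(*(cast([b[1]],z,cal)[0]-s["tool_pos"][:2])))
print(cast([c],z,cal),rect(k,z,cal),s["width"])
shift((.6355,-.0293,.033),107.2)
E
```

```text
[[ 0.63590718 -0.02647403]] (array([635.3, -26.7]), 33.9, 33.7, 17.0) 0.5879916790391249
{'x': np.float64(-0.0019), 'y': np.float64(0.0033), 'z': np.float64(0.1784), 'roll': np.float64(-0.0003), 'cur': np.float64(-72.9)} pos [ 0.6356 -0.0274  0.1222] q6 1.19 t 10.5
```

>>> servo_tool --targets '[{"hand": 1,"x": -0.002,"y": 0.005,"z": 0.03,"roll": 0},{"hand": 1,"x": -0.002,"y": 0.005,"z": 0.07,"roll": 0},{"hand": 1,"x": -0.002,"y": 0.005,"z": 0.11,"roll": 0},{"hand": 1,"x": -0.002,"y": 0.005,"z": 0.14,"roll": 0},{"hand": 1,"x": -0.002,"y": 0.005,"z": 0.162,"roll": 0},{"hand": 1,"x": -0.002,"y": 0.005,"z": 0.17,"roll": 0},{"hand": 1,"x": -0.002,"y": 0.005,"z": 0.175,"roll": 0},{"hand": 1,"x": -0.002,"y": 0.005,"z": 0.178,"roll": 0},{"hand": 1,"x": -0.002,"y": 0.005,"z": 0.18,"roll": 0},{"hand": 1,"x": -0.002,"y": 0.005,"z": 0.18,"roll": 0}]'

```text
time: 11.33
tool_pos: [0.6354, -0.031, 0.0319]
tcp_rot: [-3.107, -0.466, -0.003]
wrist_force: [-2.8, 1.6, 3.6]
width: 0.589
grip_force: 43.5
```

>>> servo_tool --targets '[{"hand": -0.6,"x": 0,"y": 0,"z": 0,"roll": 0},{"hand": -0.6,"x": 0,"y": 0,"z": 0,"roll": 0},{"hand": -0.6,"x": 0,"y": 0,"z": 0,"roll": 0},{"hand": -0.6,"x": 0,"y": 0,"z": 0,"roll": 0},{"hand": -0.6,"x": 0,"y": 0,"z": -0.04,"roll": 0},{"hand": -0.6,"x": 0,"y": 0,"z": -0.1,"roll": 0},{"hand": -0.6,"x": 0,"y": 0,"z": -0.18,"roll": 0},{"hand": -0.8,"x": 0,"y": 0,"z": -0.26,"roll": 0},{"hand": -0.8,"x": 0,"y": 0,"z": -0.3,"roll": 0},{"hand": -0.8,"x": 0,"y": 0,"z": -0.3,"roll": 0}]'

```text
time: 12.17
tool_pos: [0.6391, -0.0317, 0.188]
tcp_rot: [3.104, 0.465, 0.02]
wrist_force: [0.8, -0.7, 0.1]
width: 0.897
grip_force: 0.0
```

>>> servo_tool --targets '[{"hand": -0.8,"x": 0,"y": 0,"z": 0,"roll": 0},{"hand": -0.8,"x": 0,"y": 0,"z": 0,"roll": 0},{"hand": -0.8,"x": 0,"y": 0,"z": 0,"roll": 0}]'

```text
time: 12.42
tool_pos: [0.6328, -0.0311, 0.1775]
tcp_rot: [-3.106, -0.466, 0.006]
wrist_force: [0.1, 0.1, -0.9]
width: 0.902
grip_force: 0.0
```

```bash
python3 - <<'E'
from h import *
for i in (0,1):
    im,cal=look("wrist","w5" if i==0 else None)
    lid(im,cal,"blue",.068,(.635,-.03),1); lid(im,cal,"amber",.068,(.608,.06),1)
shift((.4073,-.1750,.17),107.2)
E
```

```text
blue disc [ 0.6362 -0.0331] lid (array([637.6, -32.5]), 73.1, 50.9, 17.0) px [319. 186.]
amber disc [0.6084 0.0613] lid (array([611.2,  58.6]), 74.1, 57.0, 17.1) px [206. 185.]
blue disc [ 0.6362 -0.0331] lid (array([637.6, -32.5]), 73.1, 50.9, 17.0) px [319. 186.]
amber disc [0.6084 0.0613] lid (array([610.7,  58.5]), 73.3, 57.1, 16.8) px [206. 185.]
{'x': np.float64(-0.5158), 'y': np.float64(0.1428), 'z': np.float64(0.0169), 'roll': np.float64(-0.0008), 'cur': np.float64(-72.9)} pos [ 0.633  -0.0311  0.1776] q6 1.18 t 12.5
```

View pics/w5.png

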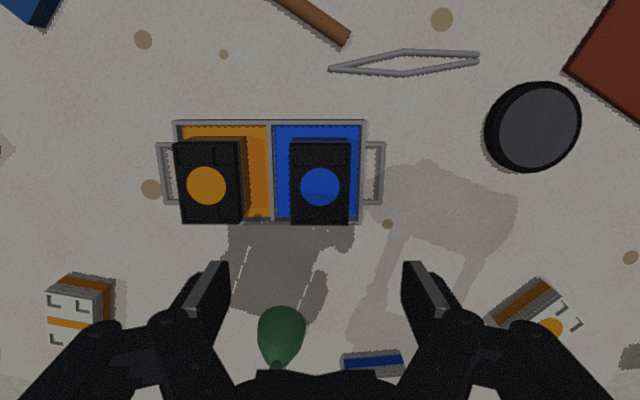

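Both dark tubs are in their bays, with discs at (206,185) and (320,186), square to the divider. Next is blue_top.

>>> servo_tool --targets '[{"hand": -1,"x": -0.516,"y": 0.143,"z": 0.015,"roll": -0.517},{"hand": -1,"x": -0.516,"y": 0.143,"z": 0.015,"roll": -0.517},{"hand": -1,"x": -0.516,"y": 0.143,"z": 0.015,"roll": -0.517},{"hand": -1,"x": -0.516,"y": 0.143,"z": 0.015,"roll": -0.517},{"hand": -1,"x": -0.516,"y": 0.143,"z": 0.015,"roll": -0.517},{"hand": -1,"x": -0.516,"y": 0.143,"z": 0.015,"roll": -0.517},{"hand": -1,"x": -0.516,"y": 0.143,"z": 0.015,"roll": -0.517},{"hand": -1,"x": -0.516,"y": 0.143,"z": 0.015,"roll": -0.517},{"hand": -1,"x": -0.516,"y": 0.143,"z": 0.015,"roll": -0.517},{"hand": -1,"x": -0.516,"y": 0.143,"z": 0.015,"roll": -0.517}]'

```text
time: 13.35
tool_pos: [0.4075, -0.1753, 0.1715]
tcp_rot: [-2.256, -2.184, 0.001]
wrist_force: [-1.1, 0.1, -0.4]
width: 0.999
grip_force: 0.0
```

```bash
python3 -c "
from h import *
shift((.4073,-.1750,.17),20)"
```

```text
{'x': np.float64(0.0006), 'y': np.float64(-0.0004), 'z': np.float64(0.0029), 'roll': np.float64(-0.1215), 'cur': np.float64(-1.9)} pos [ 0.4075 -0.1753  0.1715] q6 -0.43 t 13.3
```

>>> servo_tool --targets '[{"hand": -1,"x": 0,"y": 0,"z": 0,"roll": -0.12},{"hand": -1,"x": 0,"y": 0,"z": 0,"roll": -0.12},{"hand": -1,"x": 0,"y": 0,"z": 0,"roll": -0.12},{"hand": -1,"x": 0,"y": 0,"z": 0,"roll": -0.12},{"hand": -1,"x": 0,"y": 0,"z": 0,"roll": -0.12},{"hand": -1,"x": 0,"y": 0,"z": 0,"roll": -0.12}]'

```text
time: 13.85
tool_pos: [0.4084, -0.175, 0.1719]
tcp_rot: [-1.817, -2.561, 0.0]
wrist_force: [-0.6, -0.4, 0.1]
width: 0.998
grip_force: 0.0
```

```bash
python3 - <<'E'
from h import *
im,cal=look("wrist","w6")
d,r,m=lid(im,cal,"blue",.046,(.407,-.174),0)
cv2.imwrite("pics/m6.png",cv2.hconcat([im[60:340,200:440,::-1],cv2.merge([m]*3)[60:340,200:440]]))
shift((*d,.0115),r[3]+90)
E
```

```text
blue disc [ 0.4067 -0.176 ] lid (array([ 409.6, -183.7]), 57.3, 53.1, -69.4) px [313. 185.]
{'x': np.float64(-0.0008), 'y': np.float64(-0.0038), 'z': np.float64(0.3212), 'roll': np.float64(-0.0071), 'cur': np.float64(19.3)} pos [ 0.4085 -0.1751  0.1721] q6 -0.8 t 13.9
```

View pics/m6.png

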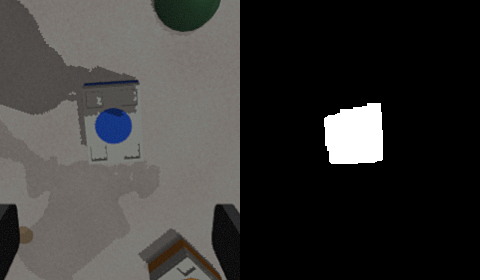

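The crop shows blue_top's disc at about (313,185), with shadow cutting off the upper part of its lid mask. Its side edges lean about 3-4° left, so I'll turn the tool to match and let the pads align it.

>>> servo_tool --targets '[{"hand": -1,"x": -0.001,"y": -0.004,"z": 0.04,"roll": -0.018},{"hand": -1,"x": -0.001,"y": -0.004,"z": 0.09,"roll": -0.018},{"hand": -1,"x": -0.001,"y": -0.004,"z": 0.14,"roll": -0.018},{"hand": -1,"x": -0.001,"y": -0.004,"z": 0.19,"roll": -0.018},{"hand": -1,"x": -0.001,"y": -0.004,"z": 0.24,"roll": -0.018},{"hand": -1,"x": -0.001,"y": -0.004,"z": 0.28,"roll": -0.018},{"hand": -1,"x": -0.001,"y": -0.004,"z": 0.305,"roll": -0.018},{"hand": -1,"x": -0.001,"y": -0.004,"z": 0.318,"roll": -0.018},{"hand": -1,"x": -0.001,"y": -0.004,"z": 0.318,"roll": -0.018},{"hand": -1,"x": -0.001,"y": -0.004,"z": 0.318,"roll": -0.018}]'

```text
time: 14.73
tool_pos: [0.4072, -0.1764, 0.0138]
tcp_rot: [-1.741, -2.615, 0.0]
wrist_force: [-0.1, 0.2, -0.3]
width: 1.003
grip_force: 0.0
```

>>> servo_tool --targets '[{"hand": 1,"x": 0,"y": 0,"z": 0,"roll": 0},{"hand": 1,"x": 0,"y": 0,"z": 0,"roll": 0},{"hand": 1,"x": 0,"y": 0,"z": 0,"roll": 0},{"hand": 1,"x": 0,"y": 0,"z": 0,"roll": 0},{"hand": 1,"x": 0,"y": 0,"z": 0,"roll": 0},{"hand": 1,"x": 0,"y": 0,"z": 0,"roll": 0},{"hand": 1,"x": 0,"y": 0,"z": 0,"roll": 0},{"hand": 1,"x": 0,"y": 0,"z": 0,"roll": 0}]'

```text
time: 15.4
tool_pos: [0.4018, -0.1806, 0.0199]
tcp_rot: [-1.729, -2.613, 0.02]
wrist_force: [-38.1, -7.6, 67.5]
width: 0.007
grip_force: 30.3
```

```bash
python3 -c "
from h import *
shift((.6362,-.0331,.19),107)"
```

```text
{'x': np.float64(0.0881), 'y': np.float64(0.5417), 'z': np.float64(-0.3484), 'roll': np.float64(-0.4666), 'cur': np.float64(23.0)} pos [ 0.4018 -0.1806  0.0199] q6 -0.86 t 15.4
```

```bash
python3 - <<'E'
from h import *
a,_=look("wrist","w7"); b,cal=look("side")
cv2.imwrite("pics/c7.png",np.vstack([a,np.hstack([cv2.resize(b[180:380,200:520],(640,400))])])[:, :,::-1])
cv2.imwrite("pics/c7.png",cv2.resize(cv2.imread("pics/c7.png"),(480,600)))
print(bot.read_state()["wrist_force"])
E
```

```text
[-36.78767105  -5.68081765  66.03452825]
```

View pics/c7.png

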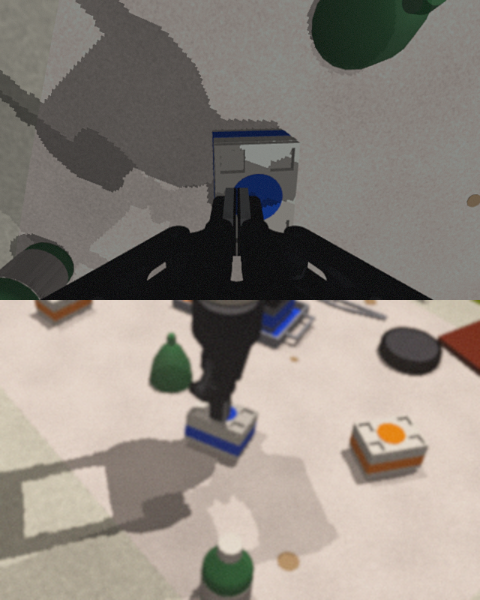

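The picture shows the fingers fully shut over the blue_top lid, with the disc at about (347,260) in the wrist picture, and pressing down. I'll triangulate the disc from the side and wrist views before moving.

```bash
python3 - <<'E'
from h import *
for n in ("wrist","side","top"):
    im,cal=look(n)
    for a,c,k in blobs(mask(im,"blue"),60):
        for z in (.046,):
            p=cast([c],z,cal)[0]
            if np.hypot(*(p-(.405,-.175)))<.06: print(n,a,np.round(c),z,p.round(4),rect(k,z,cal))
s=bot.read_state();print(s["tool_pos"],s["torque"],s["time"])
E
```

```text
wrist 1827.5 [351. 255.] 0.046 [ 0.417  -0.1683] (array([ 417.3, -169.2]), 31.7, 22.8, -27.6)
wrist 555.5 [330. 178.] 0.046 [ 0.3925 -0.1373] (array([ 393.3, -136.9]), 44.7, 3.7, 25.9)
side 134.0 [342. 273.] 0.046 [ 0.3753 -0.2028] (array([ 376.8, -205. ]), 71.2, 26.0, -52.1)
[ 0.40305985 -0.1802708   0.02056769] [-1.14062488  6.75727702 -0.01803775] 15.65
```

>>> servo_tool --targets '[{"hand": 1,"x": 0,"y": 0,"z": -0.01,"roll": 0},{"hand": 1,"x": 0,"y": 0,"z": -0.02,"roll": 0},{"hand": 1,"x": 0,"y": 0,"z": -0.04,"roll": 0},{"hand": 1,"x": 0,"y": 0,"z": -0.06,"roll": 0},{"hand": 1,"x": 0,"y": 0,"z": -0.1,"roll": 0},{"hand": 1,"x": 0,"y": 0,"z": -0.14,"roll": 0},{"hand": 0,"x": 0,"y": 0,"z": -0.2,"roll": 0},{"hand": -1,"x": 0,"y": 0,"z": -0.26,"roll": 0},{"hand": -1,"x": 0,"y": 0,"z": -0.32,"roll": 0},{"hand": -1,"x": 0,"y": 0,"z": -0.32,"roll": 0}]'

```text
time: 16.48
tool_pos: [0.4113, -0.1781, 0.1808]
tcp_rot: [1.734, 2.606, 0.002]
wrist_force: [1.0, -0.4, 0.6]
width: 0.567
grip_force: 0.0
```

>>> servo_tool --targets '[{"hand": -1,"x": 0,"y": 0,"z": 0,"roll": 0},{"hand": -1,"x": 0,"y": 0,"z": 0,"roll": 0},{"hand": -1,"x": 0,"y": 0,"z": 0,"roll": 0}]'

```text
time: 16.73
tool_pos: [0.406, -0.1757, 0.1721]
tcp_rot: [-1.739, -2.613, 0.0]
wrist_force: [-0.2, 1.2, 0.1]
width: 0.973
grip_force: 0.0
```

```bash
python3 - <<'E'
from h import *
im,cal=look("wrist","w8")
d,r,m=lid(im,cal,"blue",.046,(.41,-.17),0)
im2,cal2=look("side")
for a,c,k in blobs(mask(im2,"blue"),60):
    p=cast([c],.046,cal2)[0]
    if np.hypot(*(p-d))<.04: print(a,c,p)
shift((*d,.17),20)
E
```

```text
blue disc [ 0.4075 -0.176 ] lid (array([ 407.7, -176.2]), 71.9, 52.8, -67.3) px [317. 186.]
134.5 (346.24783147459726, 256.9417596034696) [ 0.40758878 -0.17741211]
{'x': np.float64(-0.0019), 'y': np.float64(0.0026), 'z': np.float64(0.0037), 'roll': np.float64(0.0151), 'cur': np.float64(22.7)} pos [ 0.4059 -0.1757  0.1719] q6 -0.86 t 16.8
```

View pics/w8.png

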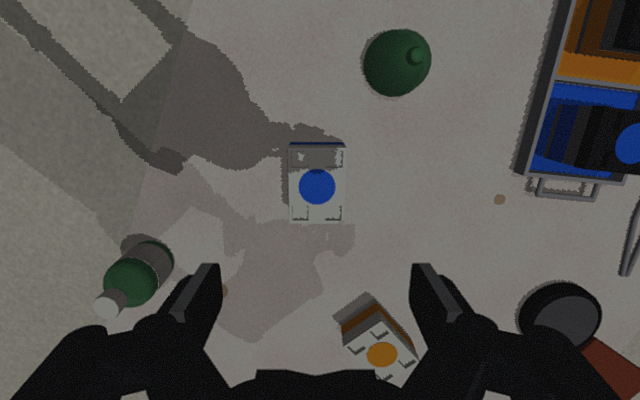

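Blue_top is back at (317,186), essentially unmoved, and the lid rectangle now reads cleanly at 71.9x52.8 mm, -67.3°. I'll regrasp gently, closing in stages.

>>> servo_tool --targets '[{"hand": -1,"x": -0.002,"y": 0.004,"z": 0.04,"roll": 0},{"hand": -1,"x": -0.002,"y": 0.004,"z": 0.09,"roll": 0},{"hand": -1,"x": -0.002,"y": 0.004,"z": 0.14,"roll": 0},{"hand": -1,"x": -0.002,"y": 0.004,"z": 0.19,"roll": 0},{"hand": -1,"x": -0.002,"y": 0.004,"z": 0.24,"roll": 0},{"hand": -1,"x": -0.002,"y": 0.004,"z": 0.28,"roll": 0},{"hand": -1,"x": -0.002,"y": 0.004,"z": 0.3,"roll": 0},{"hand": -1,"x": -0.002,"y": 0.004,"z": 0.312,"roll": 0},{"hand": -1,"x": -0.002,"y": 0.004,"z": 0.312,"roll": 0},{"hand": -1,"x": -0.002,"y": 0.004,"z": 0.312,"roll": 0}]' --grip_force 25

```text
time: 17.67
tool_pos: [0.4096, -0.1767, 0.0179]
tcp_rot: [1.741, 2.615, 0.0]
wrist_force: [0.0, -0.1, 0.1]
width: 1.002
grip_force: 0.0
```

>>> servo_tool --targets '[{"hand": -0.4,"x": 0,"y": 0,"z": 0,"roll": 0},{"hand": -0.3,"x": 0,"y": 0,"z": 0,"roll": 0},{"hand": -0.25,"x": 0,"y": 0,"z": 0,"roll": 0},{"hand": -0.2,"x": 0,"y": 0,"z": 0,"roll": 0},{"hand": -0.15,"x": 0,"y": 0,"z": 0,"roll": 0},{"hand": -0.15,"x": 0,"y": 0,"z": 0,"roll": 0},{"hand": -0.15,"x": 0,"y": 0,"z": 0,"roll": 0}]'

```text
time: 18.25
tool_pos: [0.4093, -0.1765, 0.0177]
tcp_rot: [1.74, 2.615, 0.0]
wrist_force: [0.0, -0.2, -0.0]
width: 0.579
grip_force: 0.0
```

```bash
python3 - <<'E'
from h import *
im,cal=look("wrist","w9"); s=bot.read_state(); print(s["width"],s["grip_force"],s["wrist_force"],s["tool_pos"])
b,_=look("side")
cv2.imwrite("pics/c9.png",np.hstack([im[100:400,120:520],cv2.resize(b[200:300,270:403],(400,300))])[:,:,::-1])
E
```

```text
0.575884853134064 0.0 [8.10280148e-05 2.18301232e-01 4.87746300e-01] [ 0.40926785 -0.17649924  0.01764373]
```

View pics/c9.png

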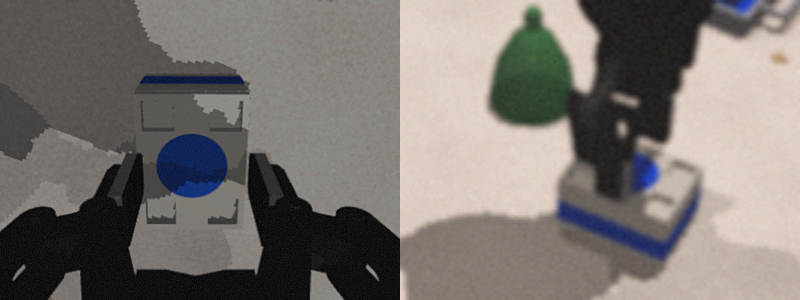

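The fingers, at about (250,255) and (382,255) in the wrist picture, flank the lid. In the side view the near tip sits at lid height and nothing is held. I'll reopen, go 10 mm lower and close again.

>>> servo_tool --targets '[{"hand": -1,"x": 0,"y": 0,"z": 0,"roll": 0},{"hand": -1,"x": 0,"y": 0,"z": 0,"roll": 0},{"hand": -1,"x": 0,"y": -0.003,"z": 0,"roll": 0},{"hand": -1,"x": 0,"y": -0.003,"z": 0.01,"roll": 0},{"hand": -1,"x": 0,"y": -0.003,"z": 0.02,"roll": 0},{"hand": -1,"x": 0,"y": -0.003,"z": 0.023,"roll": 0},{"hand": -1,"x": 0,"y": -0.003,"z": 0.023,"roll": 0}]'

```text
time: 18.93
tool_pos: [0.407, -0.1767, 0.0051]
tcp_rot: [-1.74, -2.614, 0.0]
wrist_force: [-0.2, 0.6, -0.6]
width: 0.995
grip_force: 0.0
```

>>> servo_tool --targets '[{"hand": -0.4,"x": 0,"y": 0,"z": 0,"roll": 0},{"hand": -0.3,"x": 0,"y": 0,"z": 0,"roll": 0},{"hand": -0.25,"x": 0,"y": 0,"z": 0,"roll": 0},{"hand": -0.2,"x": 0,"y": 0,"z": 0,"roll": 0},{"hand": -0.1,"x": 0,"y": 0,"z": 0,"roll": 0},{"hand": -0.1,"x": 0,"y": 0,"z": 0,"roll": 0},{"hand": -0.1,"x": 0,"y": 0,"z": 0,"roll": 0},{"hand": -0.1,"x": 0,"y": 0,"z": 0,"roll": 0}]'

```text
time: 19.6
tool_pos: [0.4081, -0.1772, 0.0063]
tcp_rot: [1.74, 2.615, 0.0]
wrist_force: [-1.6, -0.3, 2.4]
width: 0.598
grip_force: 26.9
```

Now it's gripped: width 0.598, 27 N.

>>> servo_tool --targets '[{"hand": 1,"x": 0,"y": 0,"z": 0,"roll": 0},{"hand": 1,"x": 0,"y": 0,"z": -0.03,"roll": 0},{"hand": 1,"x": 0,"y": 0,"z": -0.08,"roll": 0},{"hand": 1,"x": 0,"y": 0,"z": -0.14,"roll": 0},{"hand": 1,"x": 0,"y": 0,"z": -0.2,"roll": 0},{"hand": 1,"x": 0,"y": 0,"z": -0.26,"roll": 0},{"hand": 1,"x": 0,"y": 0,"z": -0.32,"roll": 0.02},{"hand": 1,"x": 0,"y": 0,"z": -0.36,"roll": 0.05},{"hand": 1,"x": 0,"y": 0,"z": -0.36,"roll": 0.085},{"hand": 1,"x": 0,"y": 0,"z": -0.36,"roll": 0.12}]' --grip_force 45

```text
time: 20.43
tool_pos: [0.4089, -0.1776, 0.1877]
tcp_rot: [2.204, 2.234, 0.002]
wrist_force: [-0.2, 0.0, -2.4]
width: 0.593
grip_force: 48.1
```

```bash
python3 -c "
from h import *
shift((.6362,-.0331,.17),107)
s=bot.read_state(); print(s['width'],s['grip_force'])"
```

```text
{'x': np.float64(0.2828), 'y': np.float64(0.4584), 'z': np.float64(0.0365), 'roll': np.float64(0.41), 'cur': np.float64(0.8)} pos [ 0.4089 -0.1776  0.1877] q6 -0.48 t 20.4
0.5933981113738656 48.081272542476654
```

>>> servo_tool --targets '[{"hand": 1,"x": 0.03,"y": 0.05,"z": 0,"roll": 0.038},{"hand": 1,"x": 0.06,"y": 0.1,"z": 0,"roll": 0.076},{"hand": 1,"x": 0.09,"y": 0.15,"z": 0,"roll": 0.114},{"hand": 1,"x": 0.12,"y": 0.2,"z": 0,"roll": 0.152},{"hand": 1,"x": 0.15,"y": 0.25,"z": 0,"roll": 0.19},{"hand": 1,"x": 0.18,"y": 0.3,"z": 0,"roll": 0.228},{"hand": 1,"x": 0.21,"y": 0.35,"z": 0.01,"roll": 0.266},{"hand": 1,"x": 0.24,"y": 0.4,"z": 0.02,"roll": 0.304},{"hand": 1,"x": 0.27,"y": 0.44,"z": 0.03,"roll": 0.342},{"hand": 1,"x": 0.283,"y": 0.458,"z": 0.036,"roll": 0.38}]'

```text
time: 21.27
tool_pos: [0.6356, -0.0289, 0.166]
tcp_rot: [-3.08, -0.611, 0.001]
wrist_force: [0.2, -0.1, -1.3]
width: 0.591
grip_force: 48.1
```

>>> servo_tool --targets '[{"hand": 1,"x": 0,"y": 0,"z": 0,"roll": 0.03},{"hand": 1,"x": 0,"y": 0,"z": 0,"roll": 0.03},{"hand": 1,"x": 0,"y": 0,"z": 0,"roll": 0.03},{"hand": 1,"x": 0,"y": 0,"z": 0,"roll": 0.03}]'

```text
time: 21.6
tool_pos: [0.6335, -0.0314, 0.1675]
tcp_rot: [-3.105, -0.476, 0.001]
wrist_force: [0.7, 0.3, -1.7]
width: 0.589
grip_force: 48.1
```

```bash
cat >> h.py <<'E'
def held(col,above,goal,zgoal,yaw):
    """disc of the tub in the hand against goal xy (both as seen by the wrist camera); above = lid height over the TCP"""
    im,cal=look("wrist"); s=bot.read_state(); p=s["tool_pos"]; z=p[2]+above
    a,c,k=min(blobs(mask(im,col),800),key=lambda b:np.hypot(*(cast([b[1]],z,cal)[0]-p[:2])))
    d=cast([c],z,cal)[0]; print("disc",d.round(4),rect(k,z,cal),"rel TCP",(d-p[:2]).round(4),s["width"])
    shift((*(p[:2]+goal-d),zgoal),yaw)
E
python3 - <<'E'
from h import *
held("blue",.046-.0063,np.array([.6362,-.0331]),.105,107)
E
```

```text
disc [ 0.6353 -0.0303] (array([634.8, -30.3]), 33.2, 32.9, 17.4) rel TCP [0.0017 0.0012] 0.5947952710359157
{'x': np.float64(0.0001), 'y': np.float64(0.006), 'z': np.float64(0.1256), 'roll': np.float64(0.0022), 'cur': np.float64(-72.6)} pos [ 0.6336 -0.0315  0.1678] q6 1.18 t 21.6
```

>>> servo_tool --targets '[{"hand": 1,"x": 0,"y": 0.006,"z": 0.03,"roll": 0.002},{"hand": 1,"x": 0,"y": 0.006,"z": 0.06,"roll": 0.002},{"hand": 1,"x": 0,"y": 0.006,"z": 0.09,"roll": 0.002},{"hand": 1,"x": 0,"y": 0.006,"z": 0.11,"roll": 0.002},{"hand": 1,"x": 0,"y": 0.006,"z": 0.125,"roll": 0.002},{"hand": 1,"x": 0,"y": 0.006,"z": 0.13,"roll": 0.002},{"hand": 1,"x": 0,"y": 0.006,"z": 0.13,"roll": 0.002},{"hand": 1,"x": 0,"y": 0.006,"z": 0.13,"roll": 0.002},{"hand": 1,"x": 0,"y": 0.006,"z": 0.13,"roll": 0.002},{"hand": 1,"x": 0,"y": 0.006,"z": 0.13,"roll": 0.002}]'

```text
time: 22.48
tool_pos: [0.6359, -0.0341, 0.1043]
tcp_rot: [3.107, 0.463, 0.003]
wrist_force: [0.7, 1.2, -1.5]
width: 0.592
grip_force: 48.1
```

```bash
python3 - <<'E'
from h import *
held("blue",.046-.0063,np.array([.6362,-.0331]),.070,107)
E
```

```text
disc [ 0.6372 -0.0331] (array([636.8, -33.2]), 33.2, 33.0, 16.9) rel TCP [0.0015 0.001 ] 0.5920955671097966
{'x': np.float64(-0.0021), 'y': np.float64(-0.0006), 'z': np.float64(0.0682), 'roll': np.float64(-0.0003), 'cur': np.float64(-73.0)} pos [ 0.6357 -0.0341  0.1041] q6 1.18 t 22.5
```

>>> servo_tool --targets '[{"hand": 1,"x": -0.002,"y": 0,"z": 0.015,"roll": 0},{"hand": 1,"x": -0.002,"y": 0,"z": 0.03,"roll": 0},{"hand": 1,"x": -0.002,"y": 0,"z": 0.04,"roll": 0},{"hand": 1,"x": -0.002,"y": 0,"z": 0.05,"roll": 0},{"hand": 1,"x": -0.002,"y": 0,"z": 0.056,"roll": 0},{"hand": 1,"x": -0.002,"y": 0,"z": 0.061,"roll": 0},{"hand": 1,"x": -0.002,"y": 0,"z": 0.065,"roll": 0},{"hand": 1,"x": -0.002,"y": 0,"z": 0.068,"roll": 0},{"hand": 1,"x": -0.002,"y": 0,"z": 0.07,"roll": 0},{"hand": 1,"x": -0.002,"y": 0,"z": 0.07,"roll": 0}]'

```text
time: 23.37
tool_pos: [0.6346, -0.0345, 0.0693]
tcp_rot: [3.107, 0.463, 0.002]
wrist_force: [-2.1, 0.1, 3.9]
width: 0.589
grip_force: 48.7
```

>>> servo_tool --targets '[{"hand": -0.3,"x": 0,"y": 0,"z": 0,"roll": 0},{"hand": -0.4,"x": 0,"y": 0,"z": 0,"roll": 0},{"hand": -0.5,"x": 0,"y": 0,"z": 0,"roll": 0},{"hand": -0.6,"x": 0,"y": 0,"z": 0,"roll": 0},{"hand": -0.6,"x": 0,"y": 0,"z": 0,"roll": 0},{"hand": -0.6,"x": 0,"y": 0,"z": -0.03,"roll": 0},{"hand": -0.6,"x": 0,"y": 0,"z": -0.08,"roll": 0},{"hand": -0.6,"x": 0,"y": 0,"z": -0.14,"roll": 0},{"hand": -0.6,"x": 0,"y": 0,"z": -0.2,"roll": 0},{"hand": -0.8,"x": 0,"y": 0,"z": -0.25,"roll": 0}]'

```text
time: 24.2
tool_pos: [0.6344, -0.0344, 0.1951]
tcp_rot: [3.107, 0.463, 0.002]
wrist_force: [0.4, 0.2, 0.8]
width: 0.894
grip_force: 0.0
```

>>> servo_tool --targets '[{"hand": -1,"x": 0,"y": 0,"z": 0,"roll": 0},{"hand": -1,"x": 0,"y": 0,"z": 0,"roll": 0},{"hand": -1,"x": 0,"y": 0,"z": 0,"roll": 0}]'

```text
time: 24.45
tool_pos: [0.6337, -0.0343, 0.1926]
tcp_rot: [-3.107, -0.463, 0.001]
wrist_force: [-1.4, 0.5, -0.2]
width: 0.997
grip_force: 0.0
```

```bash
python3 - <<'E'
from h import *
im,cal=look("wrist","w10")
lid(im,cal,"blue",.109,(.636,-.033),0); lid(im,cal,"amber",.068,(.608,.06),1)
print(cast([blobs(mask(look("side")[0],"blue"))[0][1]],.109,look("side")[1]))
shift((.5464,-.3225,.17),62)
E
```

```text
blue disc [ 0.6356 -0.0331] lid (array([646.3, -33.8]), 58.7, 55.7, -73.1) px [315. 196.]
amber disc [0.6084 0.0614] lid (array([610.7,  58.4]), 73.8, 57.2, 17.0) px [207. 181.]
[[ 0.53003527 -0.12787888]]
{'x': np.float64(-0.3331), 'y': np.float64(0.5012), 'z': np.float64(0.0423), 'roll': np.float64(0.2497), 'cur': np.float64(-73.1)} pos [ 0.6328 -0.0342  0.1909] q6 1.18 t 24.6
```

View pics/w10.png

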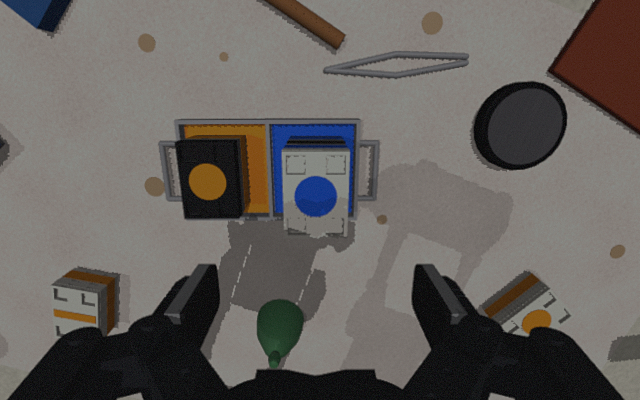

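Blue_top sits squarely on blue_base, with its disc at (315,196) casting to within 1 mm of the base disc. Now amber_top.

>>> servo_tool --targets '[{"hand": -1,"x": -0.333,"y": 0.501,"z": 0,"roll": 0.25},{"hand": -1,"x": -0.333,"y": 0.501,"z": 0,"roll": 0.25},{"hand": -1,"x": -0.333,"y": 0.501,"z": 0,"roll": 0.25},{"hand": -1,"x": -0.333,"y": 0.501,"z": 0.04,"roll": 0.25},{"hand": -1,"x": -0.333,"y": 0.501,"z": 0.04,"roll": 0.25},{"hand": -1,"x": -0.333,"y": 0.501,"z": 0.04,"roll": 0.25},{"hand": -1,"x": -0.333,"y": 0.501,"z": 0.04,"roll": 0.25},{"hand": -1,"x": -0.333,"y": 0.501,"z": 0.04,"roll": 0.25},{"hand": -1,"x": -0.333,"y": 0.501,"z": 0.04,"roll": 0.25},{"hand": -1,"x": -0.333,"y": 0.501,"z": 0.04,"roll": 0.25}]' --grip_force 30

```text
time: 25.43
tool_pos: [0.547, -0.3222, 0.1716]
tcp_rot: [-3.046, 0.763, 0.004]
wrist_force: [0.6, 0.4, 0.5]
width: 1.0
grip_force: 0.0
```

>>> servo_tool --targets '[{"hand": -1,"x": 0,"y": 0,"z": 0,"roll": 0},{"hand": -1,"x": 0,"y": 0,"z": 0,"roll": 0},{"hand": -1,"x": 0,"y": 0,"z": 0,"roll": 0}]'

```text
time: 25.68
tool_pos: [0.5485, -0.3209, 0.1732]
tcp_rot: [-3.049, 0.758, -0.0]
wrist_force: [0.3, -0.9, -0.3]
width: 1.001
grip_force: 0.0
```

```bash
python3 - <<'E'
from h import *
im,cal=look("wrist","w11")
d,r,m=lid(im,cal,"amber",.046,(.5464,-.322),0)
cv2.imwrite("pics/m11.png",cv2.hconcat([im[60:340,200:440,::-1],cv2.merge([m]*3)[60:340,200:440]]))
shift((*d,.006),r[3]+90)
E
```

```text
amber disc [ 0.5476 -0.3242] lid (array([ 536.4, -323. ]), 60.6, 51.1, 62.0) px [320. 183.]
{'x': np.float64(0.0011), 'y': np.float64(0.0064), 'z': np.float64(0.3347), 'roll': np.float64(-0.4996), 'cur': np.float64(-117.9)} pos [ 0.5485 -0.3211  0.1734] q6 1.49 t 25.7
```

View pics/m11.png

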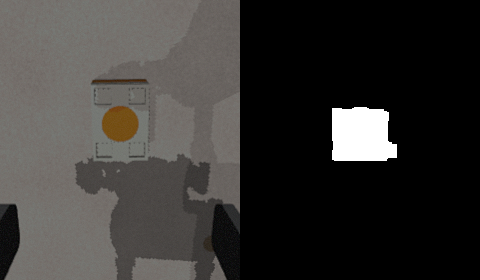

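The lid at (320,183) is aligned with the tool, with its sides vertical in the crop. No turn is needed.

>>> servo_tool --targets '[{"hand": -1,"x": 0.001,"y": 0.008,"z": 0.04,"roll": 0},{"hand": -1,"x": 0.001,"y": 0.008,"z": 0.09,"roll": 0},{"hand": -1,"x": 0.001,"y": 0.008,"z": 0.14,"roll": 0},{"hand": -1,"x": 0.001,"y": 0.008,"z": 0.19,"roll": 0},{"hand": -1,"x": 0.001,"y": 0.008,"z": 0.24,"roll": 0},{"hand": -1,"x": 0.001,"y": 0.008,"z": 0.29,"roll": 0},{"hand": -1,"x": 0.001,"y": 0.008,"z": 0.32,"roll": 0},{"hand": -1,"x": 0.001,"y": 0.008,"z": 0.334,"roll": 0},{"hand": -1,"x": 0.001,"y": 0.008,"z": 0.334,"roll": 0},{"hand": -1,"x": 0.001,"y": 0.008,"z": 0.334,"roll": 0}]'

```text
time: 26.57
tool_pos: [0.5469, -0.326, 0.0066]
tcp_rot: [3.048, -0.76, 0.001]
wrist_force: [0.6, 0.5, 0.1]
width: 0.999
grip_force: 0.0
```

>>> servo_tool --targets '[{"hand": -0.4,"x": 0,"y": 0,"z": 0,"roll": 0},{"hand": -0.3,"x": 0,"y": 0,"z": 0,"roll": 0},{"hand": -0.25,"x": 0,"y": 0,"z": 0,"roll": 0},{"hand": -0.2,"x": 0,"y": 0,"z": 0,"roll": 0},{"hand": -0.1,"x": 0,"y": 0,"z": 0,"roll": 0},{"hand": -0.1,"x": 0,"y": 0,"z": 0,"roll": 0},{"hand": -0.1,"x": 0,"y": 0,"z": 0,"roll": 0},{"hand": -0.1,"x": 0,"y": 0,"z": 0,"roll": 0}]'

```text
time: 27.23
tool_pos: [0.5474, -0.3272, 0.0078]
tcp_rot: [3.047, -0.761, 0.004]
wrist_force: [-1.0, -0.6, 6.2]
width: 0.597
grip_force: 30.5
```

>>> servo_tool --targets '[{"hand": 1,"x": 0,"y": 0,"z": 0,"roll": 0},{"hand": 1,"x": 0,"y": 0,"z": -0.03,"roll": 0},{"hand": 1,"x": 0,"y": 0,"z": -0.08,"roll": 0},{"hand": 1,"x": 0,"y": 0,"z": -0.14,"roll": 0},{"hand": 1,"x": 0,"y": 0,"z": -0.2,"roll": 0},{"hand": 1,"x": 0,"y": 0,"z": -0.26,"roll": 0},{"hand": 1,"x": 0,"y": 0,"z": -0.32,"roll": -0.02},{"hand": 1,"x": 0,"y": 0,"z": -0.38,"roll": -0.05},{"hand": 1,"x": 0,"y": 0,"z": -0.4,"roll": -0.085},{"hand": 1,"x": 0,"y": 0,"z": -0.4,"roll": -0.12}]' --grip_force 45

```text
time: 28.07
tool_pos: [0.5484, -0.3277, 0.2111]
tcp_rot: [3.133, -0.168, 0.011]
wrist_force: [0.4, -0.6, -0.8]
width: 0.592
grip_force: 47.5
```

```bash
python3 -c "
from h import *
shift((.6084,.0614,.2),107)
s=bot.read_state(); print(s['width'],s['grip_force'])"
```

```text
{'x': np.float64(0.0357), 'y': np.float64(-0.7866), 'z': np.float64(0.0197), 'roll': np.float64(-0.1286), 'cur': np.float64(-96.2)} pos [ 0.5484 -0.3277  0.2111] q6 1.1 t 28.1
0.5919377139337334 47.53527984023094
```

>>> servo_tool --targets '[{"hand": 1,"x": 0.003,"y": -0.06,"z": 0,"roll": -0.03},{"hand": 1,"x": 0.007,"y": -0.14,"z": 0,"roll": -0.06},{"hand": 1,"x": 0.01,"y": -0.22,"z": 0,"roll": -0.09},{"hand": 1,"x": 0.014,"y": -0.3,"z": 0,"roll": -0.12},{"hand": 1,"x": 0.017,"y": -0.38,"z": 0,"roll": -0.13},{"hand": 1,"x": 0.021,"y": -0.46,"z": 0,"roll": -0.13},{"hand": 1,"x": 0.025,"y": -0.54,"z": 0,"roll": -0.13},{"hand": 1,"x": 0.028,"y": -0.62,"z": 0,"roll": -0.13},{"hand": 1,"x": 0.032,"y": -0.7,"z": 0,"roll": -0.13},{"hand": 1,"x": 0.036,"y": -0.76,"z": 0,"roll": -0.13}]'

```text
time: 28.9
tool_pos: [0.6064, 0.0525, 0.2056]
tcp_rot: [-3.106, -0.464, 0.001]
wrist_force: [0.6, 0.0, -2.7]
width: 0.591
grip_force: 47.6
```

>>> servo_tool --targets '[{"hand": 1,"x": 0,"y": -0.027,"z": 0,"roll": 0},{"hand": 1,"x": 0,"y": -0.027,"z": 0.03,"roll": 0},{"hand": 1,"x": 0,"y": -0.027,"z": 0.06,"roll": 0},{"hand": 1,"x": 0,"y": -0.027,"z": 0.06,"roll": 0},{"hand": 1,"x": 0,"y": -0.027,"z": 0.06,"roll": 0},{"hand": 1,"x": 0,"y": -0.027,"z": 0.06,"roll": 0}]'

```text
time: 29.4
tool_pos: [0.6029, 0.0617, 0.1764]
tcp_rot: [3.107, 0.462, -0.0]
wrist_force: [-0.6, 0.7, -0.9]
width: 0.591
grip_force: 47.6
```

```bash
python3 - <<'E'
from h import *
held("amber",.046-.0075,np.array([.6084,.0614]),.105,107)
E
```

```text
disc [0.6119 0.0631] (array([612.3,  63.4]), 31.4, 14.1, -85.0) rel TCP [0.0084 0.0015] 0.5893662826539906
{'x': np.float64(-0.0078), 'y': np.float64(0.0012), 'z': np.float64(0.144), 'roll': np.float64(-0.0006), 'cur': np.float64(-73.1)} pos [0.6035 0.0616 0.177 ] q6 1.34 t 29.4
```

The disc mask is cut by shadow (31x14), so I'll relax the threshold and measure again.

```bash
sed -i 's/"amber":((8,150,80)/"amber":((8,140,35)/' h.py; python3 - <<'E'
from h import *
held("amber",.046-.0075,np.array([.6084,.0614]),.105,107)
E
```

```text
disc [0.6035 0.0622] (array([602.8,  62.1]), 33.2, 33.1, -73.2) rel TCP [-0.0002  0.0005] 0.5902643360933142
{'x': np.float64(0.0086), 'y': np.float64(0.0043), 'z': np.float64(0.1446), 'roll': np.float64(-0.0006), 'cur': np.float64(-73.1)} pos [0.6037 0.0617 0.1773] q6 1.34 t 29.5
```

>>> servo_tool --targets '[{"hand": 1,"x": 0.009,"y": 0.004,"z": 0.03,"roll": 0},{"hand": 1,"x": 0.009,"y": 0.004,"z": 0.06,"roll": 0},{"hand": 1,"x": 0.009,"y": 0.004,"z": 0.09,"roll": 0},{"hand": 1,"x": 0.009,"y": 0.004,"z": 0.12,"roll": 0},{"hand": 1,"x": 0.009,"y": 0.004,"z": 0.14,"roll": 0},{"hand": 1,"x": 0.009,"y": 0.004,"z": 0.144,"roll": 0},{"hand": 1,"x": 0.009,"y": 0.004,"z": 0.144,"roll": 0},{"hand": 1,"x": 0.009,"y": 0.004,"z": 0.144,"roll": 0},{"hand": 1,"x": 0.009,"y": 0.004,"z": 0.144,"roll": 0},{"hand": 1,"x": 0.009,"y": 0.004,"z": 0.144,"roll": 0}]'

```text
time: 30.33
tool_pos: [0.6089, 0.0617, 0.1055]
tcp_rot: [3.107, 0.463, 0.004]
wrist_force: [0.8, -0.5, -1.4]
width: 0.591
grip_force: 47.6
```

```bash
python3 - <<'E'
from h import *
held("amber",.046-.0075,np.array([.6084,.0614]),.0707,107)
E
```

```text
disc [0.6087 0.0622] (array([607.9,  62.1]), 33.3, 33.2, -73.1) rel TCP [-0.      0.0005] 0.5890404521332072
{'x': np.float64(-0.0011), 'y': np.float64(0.0013), 'z': np.float64(0.0692), 'roll': np.float64(-0.0003), 'cur': np.float64(-73.1)} pos [0.6087 0.0617 0.1053] q6 1.34 t 30.4
```

>>> servo_tool --targets '[{"hand": 1,"x": -0.001,"y": 0.001,"z": 0.015,"roll": 0},{"hand": 1,"x": -0.001,"y": 0.001,"z": 0.03,"roll": 0},{"hand": 1,"x": -0.001,"y": 0.001,"z": 0.04,"roll": 0},{"hand": 1,"x": -0.001,"y": 0.001,"z": 0.05,"roll": 0},{"hand": 1,"x": -0.001,"y": 0.001,"z": 0.056,"roll": 0},{"hand": 1,"x": -0.001,"y": 0.001,"z": 0.061,"roll": 0},{"hand": 1,"x": -0.001,"y": 0.001,"z": 0.065,"roll": 0},{"hand": 1,"x": -0.001,"y": 0.001,"z": 0.068,"roll": 0},{"hand": 1,"x": -0.001,"y": 0.001,"z": 0.07,"roll": 0},{"hand": 1,"x": -0.001,"y": 0.001,"z": 0.07,"roll": 0}]'

```text
time: 31.22
tool_pos: [0.6082, 0.0609, 0.0707]
tcp_rot: [3.107, 0.463, 0.002]
wrist_force: [-2.3, -1.0, 5.4]
width: 0.591
grip_force: 48.2
```

>>> servo_tool --targets '[{"hand": -0.3,"x": 0,"y": 0,"z": 0,"roll": 0},{"hand": -0.4,"x": 0,"y": 0,"z": 0,"roll": 0},{"hand": -0.5,"x": 0,"y": 0,"z": 0,"roll": 0},{"hand": -0.6,"x": 0,"y": 0,"z": 0,"roll": 0},{"hand": -0.6,"x": 0,"y": 0,"z": 0,"roll": 0},{"hand": -0.6,"x": 0,"y": 0,"z": -0.03,"roll": 0},{"hand": -0.6,"x": 0,"y": 0,"z": -0.08,"roll": 0},{"hand": -0.6,"x": 0,"y": 0,"z": -0.14,"roll": 0},{"hand": -0.6,"x": 0,"y": 0,"z": -0.2,"roll": 0},{"hand": -0.6,"x": 0,"y": 0,"z": -0.26,"roll": 0}]'

```text
time: 32.05
tool_pos: [0.6071, 0.061, 0.1999]
tcp_rot: [-3.107, -0.463, 0.001]
wrist_force: [0.3, -0.2, -0.5]
width: 0.8
grip_force: 0.0
```

>>> servo_tool --targets '[{"hand": -0.6,"x": 0,"y": 0,"z": -0.04,"roll": 0},{"hand": -0.6,"x": 0,"y": 0,"z": -0.04,"roll": 0},{"hand": -0.6,"x": 0,"y": 0,"z": -0.04,"roll": 0},{"hand": -0.6,"x": 0,"y": 0,"z": -0.04,"roll": 0}]'

```text
time: 32.38
tool_pos: [0.6069, 0.061, 0.2179]
tcp_rot: [-3.107, -0.463, 0.002]
wrist_force: [-1.3, 0.1, 0.5]
width: 0.801
grip_force: 0.0
```

```bash
python3 - <<'E'
from h import *
im,cal=look("wrist")
for col in("blue","amber"):
    for a,c,k in blobs(mask(im,col),300):
        p=cast([c],.109,cal)[0]
        if np.hypot(*(p-(.62,.015)))<.07: print(col,a,p.round(4),rect(k,.109,cal))
b,cs=look("side"); 
cv2.imwrite("pics/c12.png",cv2.hconcat([im[60:360,120:520,::-1],cv2.resize(b[120:240,280:440],(400,300))[:,:,::-1]]))
E
```

```text
blue 2002.5 [0.6542 0.0154] (array([ 6.468e+02, -1.000e-01]), 70.7, 61.7, 17.0)
blue 1038.5 [ 0.6353 -0.0332] (array([634.8, -33.4]), 32.4, 32.3, 65.4)
amber 2135.5 [0.6457 0.0636] (array([627.2,  64.4]), 70.5, 63.1, 16.9)
amber 1059.0 [0.6073 0.062 ] (array([606.9,  61.8]), 32.5, 32.5, -27.7)
```

View pics/c12.png

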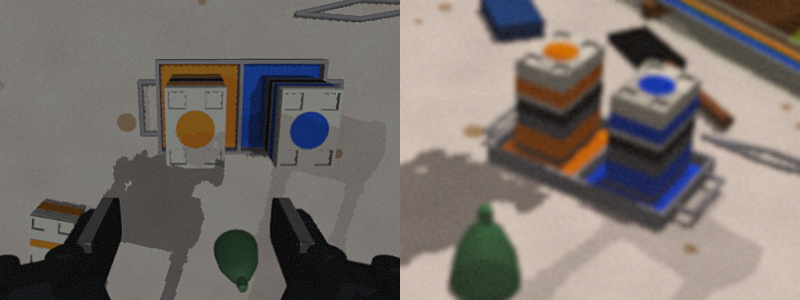

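Both stacks stand level and square, with discs at (315,190) and (430,190) in the wrist view. The bell and the rods tub in view haven't moved. I'm handing the job in.

```bash
python3 -c "
from workcell import ticket
print(ticket.finish_job())"
```

```text
the job is handed in; nothing more can be done
None
```

I handed the job in at about 32 s: the last pictures show both stacks seated squarely in the bays of their colour, with the bar-marked tubs and bell left alone. The judge returned no verdict.

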